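# Unstack the snack boxes and pack them into their serving tray

## Task

Take the stack of four lidded snack boxes apart and pack all four side by side into the empty square wooden tray, turning them so that together they fill it, each lying flat on the tray's floor inside the rim. The boxes are full: do not tip or drop them. Leave the mug, the salt shaker and the kitchen timer where they are.

Things in the scene. Friction and masses are not known exactly. Their poses are not given: they have to be found in the camera images.
- tray: Square wooden tray, fixed. Outside 210 x 210 mm, inside 194 x 194; rim 8 mm thick, 20 mm high from the worktop; plain floor 6 mm thick. Origin: centre of underside, on the worktop; x, y along its sides, z up; turned at most 0.5 rad. Holds 3 by 3 squares of 62 mm pitch; the four boxes (3 + 3 + 2 + 1 squares) just fill it, in several ways.
- small_box: Small square snack box, 52 x 52 mm (one tray square). Aluminium tub, fixed grey lid, 26 mm high, about 70 g. Black bar grip on the lid: 30 mm along x, 14 along y (the way to pinch), 24 tall, at the centre. Origin: centre of underside. Starts on top of the stack.
- medium_box: Medium oblong snack box, 114 mm (x) by 52 (y) (two squares in line). Aluminium tub, fixed grey lid, 26 mm high, about 110 g. Black bar grip on the lid: 30 mm along x, 14 along y (the way to pinch), 24 tall, at x = +31 mm. Origin: centre of underside. Starts third up in the stack; the small box stands on its half without grip.
- long_box: Long snack box, 176 mm (x) by 52 (y) (three squares in line). Aluminium tub, fixed grey lid, 26 mm high, about 150 g. Black bar grip on the lid: 30 mm along x, 14 along y (the way to pinch), 24 tall, at x = +62 mm. Origin: centre of underside. Starts second up, grip end jutting out over the L-shaped box's edge, medium box on the rest.
- l_box: L-shaped snack box: three 52 mm squares joined, corner at (-31,-31) mm, ends at (31,-31) and (-31,31); 114 x 114 over all, quarter (+,+) empty. Aluminium tub, fixed grey lid, 26 mm high, about 160 g. Black bar grip on the lid: 30 mm along x, 14 along y (the way to pinch), 24 tall, at (-31,31). Origin: centre of the 114 mm square, at the underside. Bottom of the stack, on the worktop.
- mug: Cream mug with handle, about 78 mm across and 101 mm tall, origin under its centre; a bystander, leave alone.
- salt: Salt shaker, 44 mm across and 90 mm tall, origin under its centre; a bystander, leave alone.
- kitchen_timer: Round steel kitchen timer with black dial, 89 mm across and 48 mm tall, origin under its centre; a bystander, leave alone.

How it is judged:
By the outcome, as a careful person would: the job done as asked, in the order asked, and still so for the second after the job is handed in, with the robot touching nothing.
It also fails if it takes over 90 s, if anything falls off the work surface, if the arm or the gripper's body presses on something with over 40 N, if the wrist force passes 120 N, or if a joint passes its speed limit or range.

## Robot

A 6-joint arm with a two-finger parallel gripper is mounted at the origin on a cart in front of the work surface, level with it; the furniture and walls round the work are solid. World frame = base frame: x ahead of the robot, y to its left, z up, the work surface at z = 0. Lengths are in mm, angles in rad, forces in N, time in s.
With the tool pointing down it reaches from about 350 to 775 mm from the base axis. Payload 7.3 kg.
Tool frame: the origin (TCP) lies at the very end of the fingers, on their centre line; the grasp point (between the pads) lies 19 mm behind it; z points along the fingers, y is the line along which they close (so a half turn about z gives the same grasp; the last joint's range is limited). The gripper opens to 92 mm and grips with 3 to 60 N. Pads are 19 mm wide; open, the fingers measure 130 mm over their backs; the gripper's body (75 mm by 190 mm) begins 47 mm behind the grasp point.
Start: joints at [1.047, 0.342, 1.524, -0, 1.275, -0.146], TCP at [193.647, 488.002, 226.741] pointing down, gripper open.
Joint ranges: [-2.53, 2.53], [-0.77, 2.02], [0.04, 2.7], [-1, 4.14], [0.28, 2.66], [-3.11, 3.11]. Speed limits (rad/s): [2.57, 2.57, 3.14, 3.14, 3.14, 3.14].

## Interface

Orientations are given as [roll, pitch, yaw] about the fixed x, y, z axes, in that order (R = Rz(yaw) Ry(pitch) Rx(roll)).
In Python, from plant import get_obs, vision, workorder gives the robot as it stands.
- The arm moves only by the shell command python3 -m pendant 'ROWS' [OPENING]. ROWS is a JSON object of lists of equal length, an entry for each row: "dp": the shift along the tool's x, y, z in m, a list of three; "rotation": the turn, a rotation vector about the tool's x, y, z in rad, a list of three. A call has 1 to 8 rows; each row is the pose to reach, as a shift and turn from the pose commanded when the call began, along the tool's axes at that moment; what a row does not reach only later rows make up. A row lasts 1/8 s, in which the tool goes at most 62.5 mm and 10.7 degrees, less where a joint would pass 70% of its speed; a pose out of reach is approached as far as the arm can. A call with a gripper value outside its range is refused whole. OPENING is the finger opening in m, from 0 to 0.0918, set as the call begins (- or left out, the last holds). The fingers move at their own pace and stop on an object; the grip force is fixed at half the most. Time passes only in rows, so rows that repeat a pose let the fingers close. It gives the time, the measured TCP pose, the force, the opening and the grip force at its end, in the units of the state.
- get_obs(): the state, without advancing time (a new reading comes with each control period).
- vision.capture(name): name is "scene" or "top" or "wrist"; returns a dict with "pixels" (384x512x3 uint8, red, green, blue), "vfov" (degrees; the focal length in pixels is half the picture's height over the tangent of half this angle, whatever the lens; pixels are square), "cx", "cy" (the principal point, pixels), "pose" (4x4, takes a point from camera to world coordinates); the wrist camera has in their place "T_tool_cam" (4x4, takes a point from camera to tool coordinates, whose origin is the TCP and whose axes are the flange's). Camera axes: x right, y up, looking along -z (the intrinsics and any distortion apply to the point x, -y, -z); pixel columns grow to the right and rows downward; lengths in mm; the calibration is good to about 2 mm. A picture is of the moment at which its call begins: read the wrist's pose just before it. There is no depth.
- workorder.close_job(): hands the job in; it is judged then, once.
The state is a dict: "time": time; "joint_positions": joint angles; "dq": joint speeds; "tau": joint torques, N m; "tool_pos": TCP position; "tcp_rot": TCP orientation; "contact_force": force on the tool from outside, world axes, zero at the start; "moment": the same for the moment, N m; "grip_width": finger opening in mm; "finger_force": force on a finger pad.
Only numpy, scipy, OpenCV 4.12 (cv2) and the standard library are available. Lean on these libraries where they do the work, as an engineer would, in place of code of your own. Each camera call takes 0.05 s, during which the arm holds its last target. There are 200 camera calls.

## Working session

There is one attempt and no reset: what is moved stays moved. The work goes in short steps, Python scripts to look and compute and a shell command to move; the robot and the scene stay as the last step left them, time stands still between calls to the robot, and variables do not carry over. Pictures are saved under pics/ and viewed, at most 14 in all, crops included, and the job is handed in when it is done.

```bash
mkdir -p pics; ls
python3 - <<'E'
from plant import get_obs, vision
import cv2
o=get_obs(); print(o)
for n in ("scene","top","wrist"):
    c=vision.capture(n); cv2.imwrite(f"pics/{n}0.png",cv2.cvtColor(c["pixels"],cv2.COLOR_RGB2BGR))
    print(n,{k:v for k,v in c.items() if k!="pixels"})
E
```

```text
pics
{'time': 0.0, 'joint_positions': array([ 1.04700884e+00,  3.42720289e-01,  1.52501961e+00, -5.13250482e-08,
        1.27540408e+00, -1.46012489e-01]), 'dq': array([-4.77249105e-04,  1.61833892e-03,  1.68097306e-03, -1.96815641e-03,
       -2.60994737e-04, -7.21829576e-05]), 'tau': array([ 1.45356520e-03, -4.31243455e+01, -2.44226807e+01,  7.18191988e-02,
        5.57570206e-02, -1.26895316e-04]), 'tool_pos': array([193.42586448, 487.62750782, 226.04532735]), 'tcp_rot': array([-3.14005783e+00, -2.25659542e-04,  2.76381750e+00]), 'contact_force': array([-0.29415333,  0.1957278 ,  0.40858993]), 'moment': array([ 0.03981325,  0.02089499, -0.00397158]), 'finger_force': 0.0, 'grip_width': 91.65119829740496}
scene {'vfov': 49.354633626899194, 'cx': 258.350017177616, 'cy': 193.95471626082877, 'pose': array([[ 7.73259258e-01,  3.34717973e-01, -5.38548047e-01,
        -1.58365935e+02],
       [-6.34045814e-01,  4.18178695e-01, -6.50470971e-01,
        -9.51843038e+02],
       [ 7.48499478e-03,  8.44446835e-01,  5.35587077e-01,
         8.85455646e+02],
       [ 0.00000000e+00,  0.00000000
[... 223 characters left out ...]
],
       [-9.99820009e-01, -9.19638084e-03, -1.65944511e-02,
        -5.84387553e+00],
       [-1.77094278e-02,  1.38594296e-01,  9.90190889e-01,
         1.69644791e+03],
       [ 0.00000000e+00,  0.00000000e+00,  0.00000000e+00,
         1.00000000e+00]])}
wrist {'vfov': 69.05363888880194, 'cx': 255.63347823936974, 'cy': 189.3290573532961, 'T_tool_cam': array([[ 9.23531057e-04,  9.64637345e-01,  2.63579094e-01,
         7.19592220e+01],
       [ 9.99999297e-01, -6.94876375e-04, -9.60723791e-04,
         7.64038423e-01],
       [-7.43595162e-04,  2.63579796e-01, -9.64637309e-01,
        -1.58977471e+02],
       [ 0.00000000e+00,  0.00000000e+00,  0.00000000e+00,
         1.00000000e+00]])}
```

View pics/top0.png

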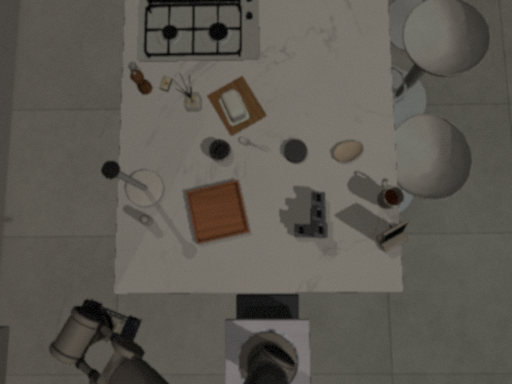

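View pics/scene0.png

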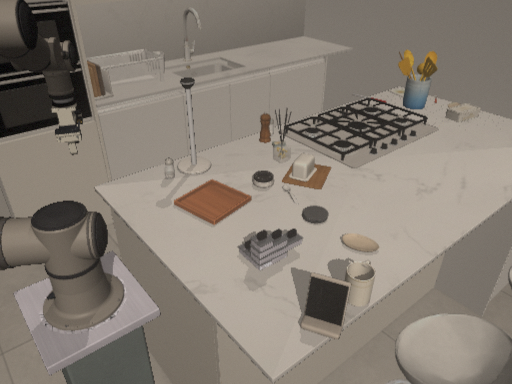

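The top picture shows the tray with corners near (185,189), (239,180), (249,233), (196,243). The stack is around (290–327, 192–238), the kitchen timer at (295,151) or (219,150), and the mug near (390,195). I'll enlarge the tray and stack.

```bash
cat > h.py <<'E'
import numpy as np, cv2
from plant import get_obs, vision
from scipy.spatial.transform import Rotation as R
def tool():
    o=get_obs(); T=np.eye(4); T[:3,:3]=R.from_euler('xyz',o['tcp_rot']).as_matrix(); T[:3,3]=o['tool_pos']; return T
def cap(n):
    T=tool(); c=vision.capture(n)
    c['P']=c['pose'] if 'pose' in c else T@c['T_tool_cam']
    c['f']=c['pixels'].shape[0]/2/np.tan(np.radians(c['vfov'])/2); return c
def px2w(c,uv,z):
    uv=np.atleast_2d(np.array(uv,float)); z=np.broadcast_to(z,len(uv))
    d=np.c_[(uv[:,0]-c['cx'])/c['f'],-(uv[:,1]-c['cy'])/c['f'],-np.ones(len(uv))]@c['P'][:3,:3].T
    o=c['P'][:3,3]; return o+d*((z-o[2])/d[:,2])[:,None]
def w2px(c,p):
    q=(np.atleast_2d(p)-c['P'][:3,3])@c['P'][:3,:3]
    return np.c_[c['cx']+c['f']*q[:,0]/-q[:,2],c['cy']-c['f']*q[:,1]/-q[:,2]]
def save(im,name,box=None,s=1):
    if box: im=im[box[1]:box[3],box[0]:box[2]]
    cv2.imwrite(f'pics/{name}.png',cv2.cvtColor(cv2.resize(im,None,fx=s,fy=s,interpolation=cv2.INTER_CUBIC),cv2.COLOR_RGB2BGR))
E
python3 - <<'E'
from h import *
c=cap('top'); save(c['pixels'],'top1',(175,140,335,250),5)
print(px2w(c,[(185,189),(239,180),(249,233),(196,243)],20))
print(px2w(c,[(313,215),(295,151),(219,150)],[100,48,48]))
E
```

```text
[[649.53598912 314.69358082  20.        ]
 [683.26118697 102.60172698  20.        ]
 [475.49390021  64.02788576  20.        ]
 [438.63089504 268.55769083  20.        ]]
[[ 535.98477902 -175.55671488  100.        ]
 [ 790.65696543 -117.19369332   48.        ]
 [ 797.93028369  178.87914374   48.        ]]
```

View pics/top1.png

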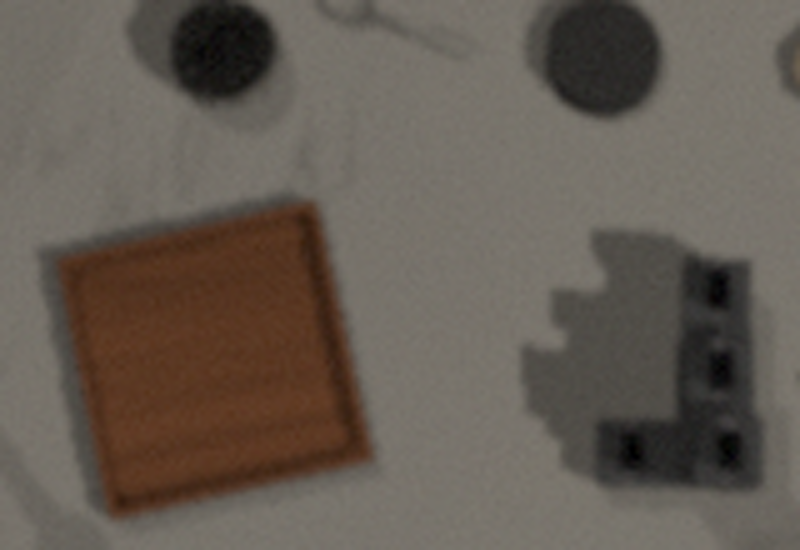

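The enlarged view shows the tray rim corners at about (58,262), (317,202), (372,460), (112,517). The grips in the stack column are at (718,290), (720,370), (730,450), and the L box's own grip is at (630,450). Next I move the wrist camera over the tray and then the stack.

```bash
cat >> h.py <<'E'
def go(x,y,z,yaw):
    T=tool(); G=np.eye(4); G[:3,:3]=R.from_euler('xyz',[np.pi,0,yaw]).as_matrix(); G[:3,3]=(x,y,z)
    D=np.linalg.inv(T)@G; print('dp',(D[:3,3]/1000).round(4),'rot',R.from_matrix(D[:3,:3]).as_rotvec().round(3))
E
python3 -c "
from h import *
c=cap('top')
q=np.array([(58,262),(317,202),(372,460),(112,517)])/5+[175,140]-.4
P=px2w(c,q,20);print(P.round(1),P.mean(0).round(1))
go(500,187,300,np.pi)"
```

```text
[[637.6 309.8  20. ]
 [683.3 106.5  20. ]
 [480.9  64.   20. ]
 [438.6 264.7  20. ]] [560.1 186.3  20. ]
dp [-0.3958 -0.1666 -0.0735] rot [-0.001 -0.    -0.378]
```

```bash
python3 -m pendant '{"dp":[[-0.05,-0.02,-0.01],[-0.1,-0.04,-0.02],[-0.15,-0.063,-0.03],[-0.2,-0.084,-0.037],[-0.25,-0.105,-0.046],[-0.3,-0.125,-0.055],[-0.35,-0.146,-0.065],[-0.397,-0.166,-0.074]],"rotation":[[0,0,-0.05],[0,0,-0.1],[0,0,-0.15],[0,0,-0.2],[0,0,-0.25],[0,0,-0.3],[0,0,-0.34],[0,0,-0.378]]}'
```

```text
time: 1.25
tool_pos: [502.6, 185.7, 301.1]
tcp_rot: [3.141, 0.0, -3.141]
contact_force: [0.5, 0.7, -0.3]
grip_width: 91.8
finger_force: 0.0
```

```bash
python3 - <<'E'
from h import *
import pickle
c=cap('wrist'); pickle.dump(c,open('tray.pkl','wb')); save(c['pixels'],'w_tray')
E
python3 -m pendant '{"dp":[[0,0.05,-0.02],[0,0.1,-0.03],[0,0.15,-0.03],[0,0.2,-0.03],[0,0.25,-0.03],[0,0.3,-0.03],[0,0.36,-0.03],[0,0.36,-0.03]],"rotation":[[0,0,0],[0,0,0],[0,0,0],[0,0,0],[0,0,0],[0,0,0],[0,0,0],[0,0,0]]}'
python3 - <<'E'
from h import *
import pickle
c=cap('wrist'); pickle.dump(c,open('stack.pkl','wb')); save(c['pixels'],'w_stack',(156,92,356,292),3); save(c['pixels'],'w_stackf')
E
```

```text
time: 2.3
tool_pos: [500.0, 551.7, 324.9]
tcp_rot: [-3.139, -0.005, -3.137]
contact_force: [-0.4, -0.6, -0.1]
grip_width: 91.6
finger_force: 0.0
```

View pics/w_tray.png

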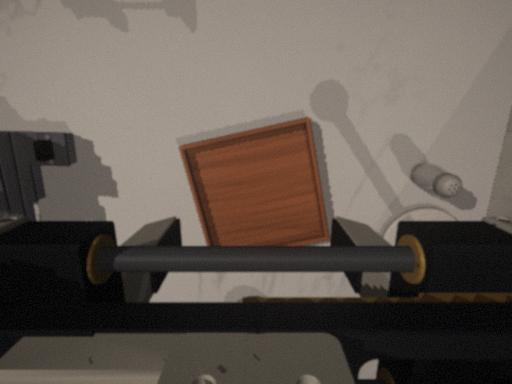

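View pics/w_stack.png

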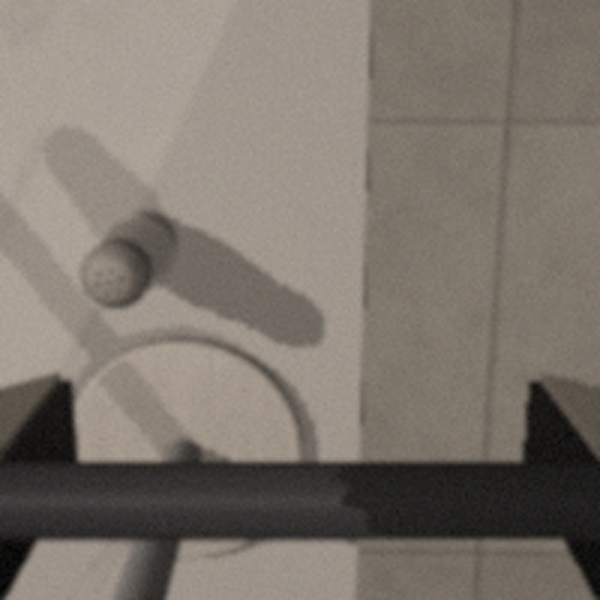

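The wrist picture of the tray shows outer rim corners at (181,149), (308,119) and about (329,241). I moved the wrong way: tool +y is world +y at this yaw. The arm touched nothing, so I go back along the same line to the stack.

```bash
python3 -m pendant '{"dp":[[0,-0.05,0],[0,-0.11,0],[0,-0.17,0],[0,-0.23,0],[0,-0.29,0],[0,-0.35,0],[0,-0.41,0],[0,-0.46,0]],"rotation":[[0,0,0],[0,0,0],[0,0,0],[0,0,0],[0,0,0],[0,0,0],[0,0,0],[0,0,0]]}'
python3 -m pendant '{"dp":[[0,-0.05,0],[0,-0.10,0],[0,-0.15,0],[0,-0.2,0],[0,-0.24,0],[0,-0.26,0],[0,-0.265,0],[0,-0.265,0]],"rotation":[[0,0,0],[0,0,0],[0,0,0],[0,0,0],[0,0,0],[0,0,0],[0,0,0],[0,0,0]]}'
python3 - <<'E'
from h import *
import pickle
c=cap('wrist'); pickle.dump(c,open('stack.pkl','wb')); save(c['pixels'],'w_stack2',(156,62,356,222),4)
E
```

```text
time: 3.35
tool_pos: [499.6, 84.1, 331.7]
tcp_rot: [-3.141, 0.002, 3.139]
contact_force: [1.4, -0.4, 0.2]
grip_width: 91.8
finger_force: 0.0
time: 4.35
tool_pos: [501.3, -176.9, 331.0]
tcp_rot: [3.141, 0.0, -3.141]
contact_force: [0.3, 0.3, -0.6]
grip_width: 91.6
finger_force: 0.0
```

View pics/w_stack2.png

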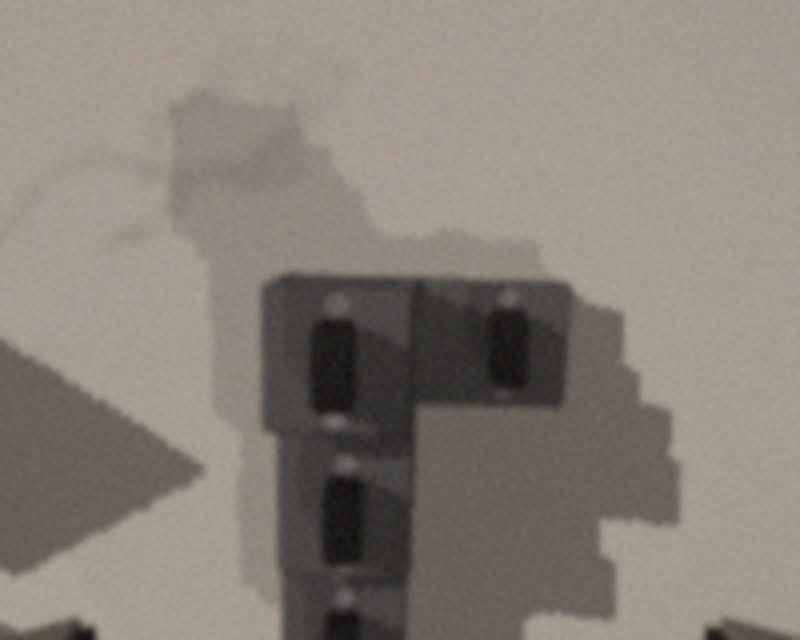

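The crop shows the small box nearest the robot with its grip at (334,366). The medium grip is at (343,520) and the long grip at (345,625). The L box's grip is at (508,348). The boxes all have yaw near 0, with grips toward world +x. I'll fit the dark bars and the tray numerically.

```bash
cat >> h.py <<'E'
def bar(c,uv,z,thr=45,r=22):
    g=cv2.GaussianBlur(cv2.cvtColor(c['pixels'],cv2.COLOR_RGB2GRAY),(3,3),0)
    m=(g<thr).astype(np.uint8); k,l,s,ce=cv2.connectedComponentsWithStats(m)
    v,u=np.nonzero(l==l[int(uv[1]),int(uv[0])]); W=px2w(c,np.c_[u,v],z)[:,:2]
    q=W.mean(0); w,e=np.linalg.eigh(np.cov((W-q).T)); a=e[:,1]*np.sign(e[0,1])
    print('bar',q.round(1),'angle',np.arctan2(a[1],a[0]).round(3),'len',np.sqrt(12*w).round(1),len(u)); return q
def tray(c):
    hsv=cv2.cvtColor(c['pixels'],cv2.COLOR_RGB2HSV); return ((hsv[...,1]>110)&((hsv[...,0]<15))).astype(np.uint8)
E
python3 - <<'E'
from h import *
import pickle
c=pickle.load(open('stack.pkl','rb'))
g=cv2.cvtColor(c['pixels'],cv2.COLOR_RGB2GRAY)
print(g[153,225:270]); 
for uv,z in(((239,153),128),((242,192),102),((283,149),50)): bar(c,uv,z)
def edges(p,z): 
    q=np.array(p)/4+[156,62]-.4; print(px2w(c,q,z)[:,:2].round(1).tolist())
edges([(263,285),(415,280),(413,435),(265,430)],104)
edges([(570,283),(563,404),(416,404)],26)
# tray: from wrist and top
t=pickle.load(open('tray.pkl','rb')); print('wrist',px2w(t,[(181,149),(308,119),(329,241)],20)[:,:2].round(1).tolist())
ct=cap('top'); m=tray(ct); k,l,s,ce=cv2.connectedComponentsWithStats(m); i=l[211,217]
u=np.argwhere(l==i)[:,::-1]; W=px2w(ct,u,15)[:,:2].astype(np.float32); r=cv2.minAreaRect(W); print('top',r,s[i])
m=tray(t); k,l,s,ce=cv2.connectedComponentsWithStats(m); i=l[180,260]
u=np.argwhere(l==i)[:,::-1]; print('wr',s[i], cv2.boxPoints(cv2.minAreaRect(px2w(t,u,18)[:,:2].astype(np.float32))).round(1).tolist())
E
```

```text
[77 77 71 69 68 61 64 61 47 31 29 27 26 22 33 29 23 22 20 35 43 47 48 51
 48 52 47 49 49 50 52 52 48 43 44 48 48 49 49 50 48 50 48 51 48]
bar [ 480.2 -196.5] angle -0.009 len [15.1 28.9] 264
bar [ 539.2 -195.2] angle -0.017 len [15.6 31.8] 233
bar [ 484.1 -134.7] angle 0.36 len [21.5 29.2] 256
[[455.8, -222.0], [454.1, -170.4], [507.6, -170.8], [505.9, -222.9]]
[[460.2, -106.0], [510.1, -106.9], [510.1, -168.6]]
wrist [[485.9, 69.9], [439.7, 267.3], [643.4, 313.9]]
top ((561.3973999023438, 188.56507873535156), (207.2742919921875, 206.73684692382812), 12.526142120361328) [ 187  181   62   62 2780]
wr [  180   118   149   129 14725] [[436.70001220703125, 269.5], [481.3999938964844, 65.9000015258789], [687.7000122070312, 111.19999694824219], [643.0, 314.79998779296875]]
```

The tray centre is about (562, 189.5) with yaw 0.217. The small box's grip is at (480.4, −196.5) with yaw about −0.01. No large turns are needed in this layout:

- **Long:** row +1.
- **L:** corner at (−,−).
- **Medium:** the middle row at 0 and +1.
- **Small:** cell (+1,−1).

I start with the small box.

```bash
python3 -m pendant '{"dp":[[0.008,-0.008,0.04],[0.016,-0.015,0.09],[0.021,-0.02,0.14],[0.021,-0.02,0.175],[0.021,-0.02,0.195],[0.021,-0.02,0.21],[0.021,-0.02,0.22],[0.021,-0.02,0.223]],"rotation":[[0,0,0.004],[0,0,0.01],[0,0,0.012],[0,0,0.012],[0,0,0.012],[0,0,0.012],[0,0,0.012],[0,0,0.012]]}' 0.045
python3 -m pendant '{"dp":[[0,0,0],[0,0,0],[0,0,0],[0,0,0]],"rotation":[[0,0,0],[0,0,0],[0,0,0],[0,0,0]]}' 0
```

```text
time: 5.45
tool_pos: [480.6, -197.5, 107.6]
tcp_rot: [3.141, 0.0, 3.13]
contact_force: [0.3, -1.2, -0.2]
grip_width: 45.1
finger_force: 0.0
time: 5.95
tool_pos: [480.7, -197.9, 108.1]
tcp_rot: [-3.141, 0.001, 3.13]
contact_force: [-0.2, -0.4, 2.2]
grip_width: 13.9
finger_force: 30.0
```

```bash
python3 -m pendant '{"dp":[[0,0,-0.02],[0,0,-0.05],[-0.01,0.02,-0.07],[-0.03,0.065,-0.075],[-0.05,0.113,-0.075],[-0.07,0.16,-0.075],[-0.09,0.205,-0.075],[-0.11,0.25,-0.075]],"rotation":[[0,0,0],[0,0,0],[0,0,-0.02],[0,0,-0.06],[0,0,-0.1],[0,0,-0.15],[0,0,-0.19],[0,0,-0.21]]}'
python3 -c "
from h import *
go(635.9,142.3,70,np.pi+.217)"
```

```text
time: 6.95
tool_pos: [593.9, 52.5, 182.6]
tcp_rot: [3.142, -0.0, -2.942]
contact_force: [0.8, -0.5, -0.9]
grip_width: 13.7
finger_force: 30.0
dp [-0.059   0.0797  0.1126] rot [ 0.    -0.    -0.018]
```

```bash
python3 -m pendant '{"dp":[[-0.025,0.035,0],[-0.045,0.065,0.02],[-0.057,0.078,0.06],[-0.059,0.08,0.1],[-0.059,0.08,0.12],[-0.059,0.08,0.13],[-0.059,0.08,0.135],[-0.059,0.08,0.135]],"rotation":[[0,0,-0.01],[0,0,-0.018],[0,0,-0.018],[0,0,-0.018],[0,0,-0.018],[0,0,-0.018],[0,0,-0.018],[0,0,-0.018]]}'
python3 -c "
from h import *
go(635.9,142.3,36,np.pi+.217)
c=cap('wrist'); save(c['pixels'],'place1')"
```

```text
time: 7.95
tool_pos: [635.9, 141.0, 48.3]
tcp_rot: [-3.142, 0.001, -2.926]
contact_force: [-0.8, 0.3, -0.8]
grip_width: 13.6
finger_force: 30.0
dp [-0.0003  0.0013  0.0123] rot [-0.     0.001 -0.001]
```

View pics/place1.png

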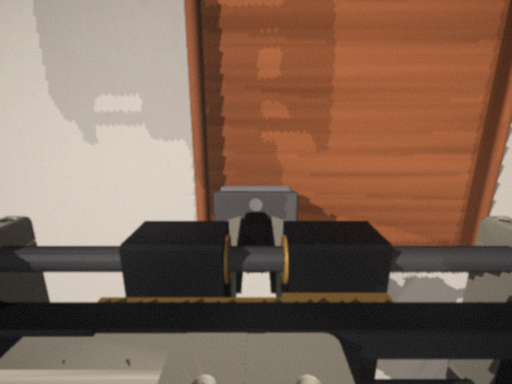

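The picture shows the small box lined up with the tray, clear of the left rim (inner edge near column 203, box edge at 215). I'll check the clearance numerically, then lower.

```bash
python3 -c "
from h import *
c=cap('wrist'); g=c['pixels'][170].astype(int); print(g[185:215,0].tolist(), g[470:512,0].tolist())
a=.217;Rt=np.array([[np.cos(a),-np.sin(a)],[np.sin(a),np.cos(a)]])
f=lambda uv,z:((px2w(c,uv,z)[:,:2]-[562,189.5])@Rt).round(1).tolist()
print(f([(191,170),(203,170),(191,60),(485,170),(494,170)],20),f([(215,190),(297,190)],44))"
python3 -m pendant '{"dp":[[0,0.001,0.004],[0,0.001,0.008],[0,0.001,0.011],[0,0.001,0.012],[0,0.001,0.0125],[0,0.001,0.0125]],"rotation":[[0,0,0],[0,0,0],[0,0,0],[0,0,0],[0,0,0],[0,0,0]]}'
```

```text
[218, 219, 218, 222, 220, 220, 214, 207, 193, 169, 151, 149, 151, 147, 135, 136, 125, 111, 98, 82, 65, 60, 57, 71, 82, 90, 90, 90, 89, 92] [143, 143, 136, 128, 111, 100, 101, 95, 94, 97, 95, 97, 96, 89, 97, 94, 99, 108, 124, 138, 147, 152, 157, 160, 157, 154, 149, 142, 130, 127, 137, 159, 184, 206, 206, 209, 207, 207, 206, 205, 206, 208]
[[28.2, -106.1], [28.2, -97.9], [-41.0, -101.8], [28.2, 95.0], [28.2, 101.2]] [[35.7, -86.6], [35.7, -36.7]]
time: 8.8
tool_pos: [635.2, 142.0, 36.1]
tcp_rot: [3.142, 0.0, -2.925]
contact_force: [-2.8, 0.0, 5.6]
grip_width: 13.9
finger_force: 30.0
```

Clearances match the model, and the box is in contact with the floor. I release it and go for the medium box.

```bash
python3 -m pendant '{"dp":[[0,0,0],[0,0,0],[0,0,-0.02],[0,0,-0.06],[0,0,-0.11],[0.02,-0.04,-0.135],[0.04,-0.09,-0.14],[0.06,-0.14,-0.14]],"rotation":[[0,0,0],[0,0,0],[0,0,0],[0,0,0],[0,0,0],[0,0,0.05],[0,0,0.1],[0,0,0.16]]}' 0.04
python3 -c "
from h import *
go(539.2,-195.5,82,np.pi-.013)"
```

```text
time: 9.8
tool_pos: [606.8, -8.9, 176.1]
tcp_rot: [-3.141, 0.002, -3.086]
contact_force: [0.2, -1.1, -0.4]
grip_width: 40.1
finger_force: 0.0
dp [ 0.078  -0.1825  0.094 ] rot [-0.     0.002  0.068]
```

```bash
python3 -m pendant '{"dp":[[0.02,-0.05,0],[0.045,-0.1,-0.02],[0.065,-0.15,-0.04],[0.09,-0.18,-0.05],[0.107,-0.183,-0.05],[0.107,-0.183,-0.05],[0.107,-0.183,-0.05]],"rotation":[[0,0,0.03],[0,0,0.06],[0,0,0.068],[0,0,0.068],[0,0,0.068],[0,0,0.068],[0,0,0.068]]}'
python3 -c "
from h import *
c=cap('wrist'); save(c['pixels'],'stack3')
for p in ((539,-195.5,102),(601,-195,76),(484,-135,50)):
    uv=w2px(c,p)[0]; print(uv.round())
    try: bar(c,uv,p[2])
    except Exception as e: print(e)
go(539.2,-195.5,82,np.pi-.013)"
```

```text
time: 10.68
tool_pos: [510.8, -196.0, 225.1]
tcp_rot: [3.141, 0.0, 3.13]
contact_force: [0.1, -0.5, 0.5]
grip_width: 39.9
finger_force: 0.0
[255. 210.]
bar [ 538.9 -196.2] angle -0.001 len [13.7 33.4] 386
[256. 251.]
bar [ 500.3 -198.7] angle -1.376 len [436.4 569.2] 148393
[305. 151.]
bar [ 484.1 -134.3] angle 0.037 len [17.3 28.4] 352
dp [-0.0283  0.0006  0.143 ] rot [0.    0.    0.002]
```

View pics/stack3.png

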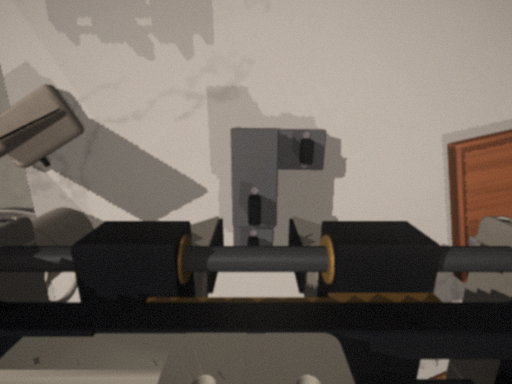

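The picture shows the medium box's grip at (255,210) in reach between the fingers, with nothing in the way. I descend and grip.

```bash
python3 -m pendant '{"dp":[[-0.01,0,0.04],[-0.02,0,0.08],[-0.029,0,0.105],[-0.029,0,0.125],[-0.029,0,0.138],[-0.029,0,0.143],[-0.029,0,0.143]],"rotation":[[0,0,0],[0,0,0],[0,0,0],[0,0,0],[0,0,0],[0,0,0],[0,0,0]]}'
python3 -m pendant '{"dp":[[0,0,0],[0,0,0],[0,0,0],[0,0,-0.01],[0,0,-0.03],[0,0,-0.06],[0,0,-0.08],[0,0,-0.08]],"rotation":[[0,0,0],[0,0,0],[0,0,0],[0,0,0],[0,0,0],[0,0,0],[0,0,0],[0,0,0]]}' 0
python3 -c "
from h import *
a=.217;k=np.array([62,0]);Rt=np.array([[np.cos(a),-np.sin(a)],[np.sin(a),np.cos(a)]]);print(Rt@k+[562,189.5])
c=cap('wrist');save(c['pixels'],'med')
t=Rt@k+[562,189.5]
go(t[0],t[1],48,np.pi+.217)"
```

```text
time: 11.6
tool_pos: [539.5, -196.6, 82.4]
tcp_rot: [-3.141, 0.0, 3.13]
contact_force: [-0.8, 0.0, -0.7]
grip_width: 39.8
finger_force: 0.0
time: 12.6
tool_pos: [540.1, -197.1, 164.2]
tcp_rot: [-3.14, 0.004, 3.13]
contact_force: [0.2, -0.4, -1.0]
grip_width: 13.7
finger_force: 30.0
[622.54596023 202.84865909]
dp [-0.0783  0.4006  0.1146] rot [-0.001  0.001 -0.229]
```

View pics/med.png

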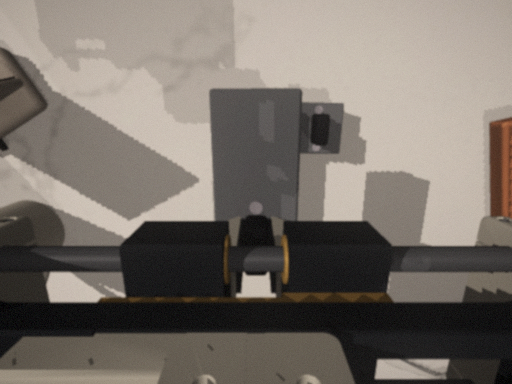

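The picture shows the medium box held level and straight, with its near edge at row 89, columns 211–301. I carry it to the tray.

```bash
python3 -c "
from h import *
c=cap('wrist'); p=px2w(c,[(211,89),(301,89)],160); print(p.round(1), tool()[:2,3])"
python3 -m pendant '{"dp":[[-0.005,0.025,0],[-0.012,0.07,0],[-0.02,0.12,0],[-0.03,0.17,0],[-0.04,0.22,0],[-0.05,0.27,0],[-0.06,0.32,0],[-0.07,0.36,0]],"rotation":[[0,0,-0.02],[0,0,-0.04],[0,0,-0.07],[0,0,-0.1],[0,0,-0.13],[0,0,-0.16],[0,0,-0.19],[0,0,-0.22]]}'
python3 -c "
from h import *
go(622.5,202.8,48,np.pi+.217)"
```

```text
[[ 454.9 -218.9  160. ]
 [ 455.4 -169.7  160. ]] [ 538.85392852 -196.50403257]
time: 13.7
tool_pos: [612.8, 164.5, 160.6]
tcp_rot: [3.141, -0.003, -2.931]
contact_force: [1.6, -0.2, -2.1]
grip_width: 14.0
finger_force: 30.0
dp [-0.0178  0.0354  0.1126] rot [ 0.    -0.003 -0.007]
```

```bash
python3 -m pendant '{"dp":[[-0.01,0.02,0.01],[-0.016,0.034,0.03],[-0.016,0.0355,0.06],[-0.016,0.0355,0.09],[-0.016,0.0355,0.105],[-0.016,0.0355,0.113],[-0.016,0.0355,0.113]],"rotation":[[0,0,-0.007],[0,0,-0.007],[0,0,-0.007],[0,0,-0.007],[0,0,-0.007],[0,0,-0.007],[0,0,-0.007]]}'
python3 -c "
from h import *
c=cap('wrist');save(c['pixels'],'med2')
go(622.5,202.8,36,np.pi+.217)"
```

```text
time: 14.58
tool_pos: [621.9, 200.1, 49.1]
tcp_rot: [3.142, -0.0, -2.927]
contact_force: [-1.0, 0.4, -0.8]
grip_width: 14.0
finger_force: 30.0
dp [-0.0008  0.0024  0.0138] rot [-0.     0.001 -0.002]
```

View pics/med2.png

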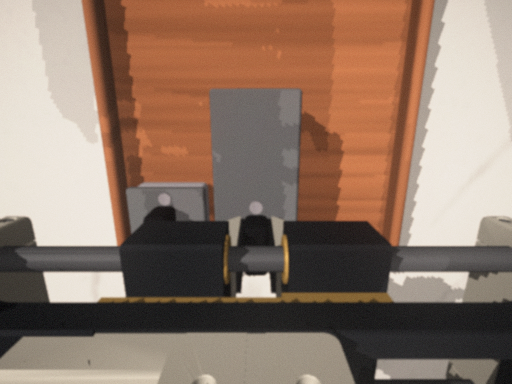

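The picture shows the medium box centred next to the small one, with a gap at columns 208–214 and everything parallel to the rim. I shift it 2.5 mm, set it down and release.

```bash
python3 -m pendant '{"dp":[[0,0.0025,0.003],[0,0.0025,0.007],[0,0.0025,0.01],[0,0.0025,0.012],[0,0.0025,0.013],[0,0.0025,0.0133],[0,0.0025,0.0133]],"rotation":[[0,0,0],[0,0,0],[0,0,0],[0,0,0],[0,0,0],[0,0,0],[0,0,0]]}'
python3 -m pendant '{"dp":[[0,0,0],[0,0,0],[0,0,-0.02],[0,0,-0.06],[0,0,-0.11],[0.02,-0.04,-0.135],[0.04,-0.09,-0.14],[0.06,-0.14,-0.14]],"rotation":[[0,0,0],[0,0,0],[0,0,0],[0,0,0],[0,0,0],[0,0,0.05],[0,0,0.1],[0,0,0.16]]}' 0.04
python3 -c "
from h import *
go(570,-196.5,220,np.pi-.013)"
```

```text
time: 15.5
tool_pos: [621.2, 202.9, 36.6]
tcp_rot: [3.142, 0.0, -2.926]
contact_force: [-2.8, -1.1, 5.3]
grip_width: 13.4
finger_force: 30.0
time: 16.5
tool_pos: [592.6, 52.1, 176.7]
tcp_rot: [-3.141, 0.002, -3.087]
contact_force: [0.4, -0.9, -0.2]
grip_width: 39.9
finger_force: 0.0
dp [ 0.0359 -0.247  -0.0433] rot [-0.     0.002  0.067]
```

```bash
python3 -m pendant '{"dp":[[0.006,-0.04,-0.01],[0.012,-0.09,-0.02],[0.018,-0.14,-0.03],[0.026,-0.19,-0.04],[0.034,-0.235,-0.043],[0.036,-0.247,-0.043],[0.036,-0.247,-0.043],[0.036,-0.247,-0.043]],"rotation":[[0,0,0.01],[0,0,0.03],[0,0,0.05],[0,0,0.067],[0,0,0.067],[0,0,0.067],[0,0,0.067],[0,0,0.067]]}'
python3 -c "
from h import *
c=cap('wrist'); save(c['pixels'],'long')
for p in ((600,-196,76),(484,-135,50)):
    uv=w2px(c,p)[0]; print(uv.round())
    try: bar(c,uv,p[2])
    except Exception as e: print(e)
go(600,-196,56,np.pi-.013)"
```

```text
time: 17.5
tool_pos: [570.4, -193.8, 218.7]
tcp_rot: [3.141, -0.0, 3.131]
contact_force: [0.4, 0.7, 0.7]
grip_width: 40.2
finger_force: 0.0
[253. 205.]
bar [ 602.  -198.8] angle -0.039 len [12.9 31.9] 303
[306.  99.]
bar [ 485.5 -133.6] angle -0.017 len [15.6 27.2] 362
dp [-0.0296 -0.0021  0.1627] rot [ 0.001 -0.     0.003]
```

View pics/long.png

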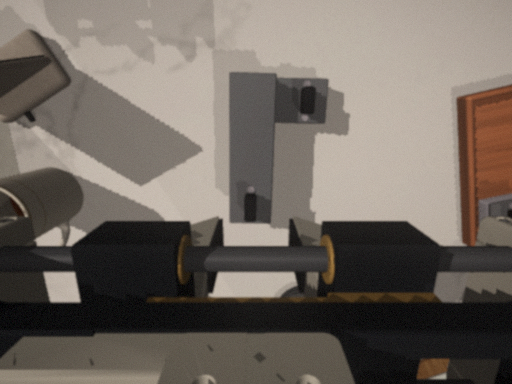

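The picture shows the long box's grip at (250,207) and the L box's grip at (308,99), both clear. I descend on the long grip at (603, −198).

```bash
python3 -m pendant '{"dp":[[-0.01,-0.002,0.04],[-0.02,-0.004,0.09],[-0.03,-0.0045,0.12],[-0.032,-0.0045,0.14],[-0.032,-0.0045,0.156],[-0.032,-0.0045,0.1625],[-0.032,-0.0045,0.1625],[-0.032,-0.0045,0.1625]],"rotation":[[0,0,0.003],[0,0,0.003],[0,0,0.003],[0,0,0.003],[0,0,0.003],[0,0,0.003],[0,0,0.003],[0,0,0.003]]}'
python3 -m pendant '{"dp":[[0,0,0],[0,0,0],[0,0,0],[0,0,-0.006],[0,0,-0.02],[0,0,-0.045],[0,0,-0.07],[0,0,-0.07]],"rotation":[[0,0,0],[0,0,0],[0,0,0],[0,0,0],[0,0,0],[0,0,0],[0,0,0],[0,0,0]]}' 0
python3 -c "
from h import *
c=cap('wrist');save(c['pixels'],'long2'); print(get_obs()['moment'])
go(609.2,263.4,110,np.pi+.217)"
```

```text
time: 18.55
tool_pos: [602.6, -200.3, 57.4]
tcp_rot: [-3.141, 0.002, 3.127]
contact_force: [0.3, -0.5, 0.7]
grip_width: 39.9
finger_force: 0.0
time: 19.55
tool_pos: [603.6, -200.8, 129.4]
tcp_rot: [-3.139, 0.005, 3.127]
contact_force: [-0.1, 0.4, -1.9]
grip_width: 13.9
finger_force: 30.0
[ 0.02820036 -0.06345519 -0.0713374 ]
dp [3.000e-04 4.638e-01 1.710e-02] rot [-0.001  0.002 -0.232]
```

View pics/long2.png

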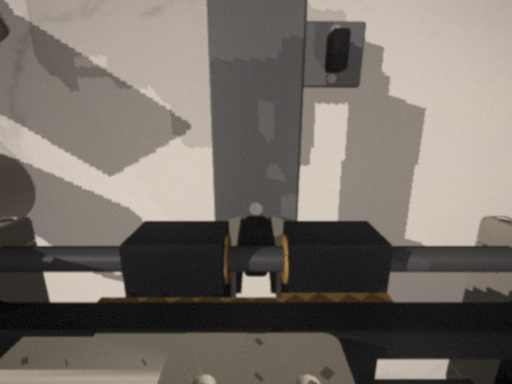

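The picture shows the long box held straight and level, with edges at columns 208–305. I carry it to row +1.

```bash
python3 -m pendant '{"dp":[[0,0.02,-0.015],[0,0.06,-0.03],[0,0.11,-0.03],[0,0.16,-0.03],[0,0.21,-0.03],[0,0.26,-0.03],[0,0.31,-0.03],[0,0.36,-0.03]],"rotation":[[0,0,-0.02],[0,0,-0.04],[0,0,-0.07],[0,0,-0.1],[0,0,-0.13],[0,0,-0.16],[0,0,-0.19],[0,0,-0.22]]}'
python3 -m pendant '{"dp":[[0.022,0.045,0],[0.022,0.08,0],[0.022,0.095,0.01],[0.022,0.1,0.03],[0.022,0.1,0.05],[0.022,0.1,0.07],[0.022,0.1,0.07],[0.022,0.1,0.07]],"rotation":[[0,0,-0.012],[0,0,-0.012],[0,0,-0.012],[0,0,-0.012],[0,0,-0.012],[0,0,-0.012],[0,0,-0.012],[0,0,-0.012]]}'
python3 -c "
from h import *
c=cap('wrist');save(c['pixels'],'long3')
go(609.2,263.4,48,np.pi+.217)"
```

```text
time: 20.6
tool_pos: [606.4, 162.6, 156.3]
tcp_rot: [3.141, -0.001, -2.934]
contact_force: [0.6, -0.5, -2.1]
grip_width: 13.5
finger_force: 30.0
time: 21.6
tool_pos: [565.9, 253.1, 86.8]
tcp_rot: [3.142, 0.0, -2.925]
contact_force: [1.1, 1.0, -1.4]
grip_width: 13.6
finger_force: 30.0
dp [-0.0442  0.0006  0.0393] rot [0.    0.001 0.   ]
```

View pics/long3.png

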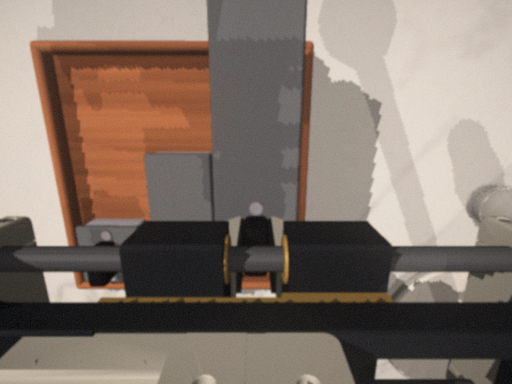

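The picture shows the long box aligned with the right rim but about 44 mm short along the row (my x sign was wrong). I move it 44 mm along tool −x, then lower it.

```bash
python3 -m pendant '{"dp":[[0,0,-0.008],[-0.02,0.0005,-0.008],[-0.035,0.0005,-0.008],[-0.044,0.0005,0],[-0.044,0.0005,0.02],[-0.044,0.0005,0.035],[-0.044,0.0005,0.039],[-0.044,0.0005,0.039]],"rotation":[[0,0,0],[0,0,0],[0,0,0],[0,0,0],[0,0,0],[0,0,0],[0,0,0],[0,0,0]]}'
python3 -c "
from h import *
c=cap('wrist');import pickle;pickle.dump(c,open('l4.pkl','wb'))
g=c['pixels'].astype(int)
print('col255 R/B',[(v,g[v,250:260,0].mean().round(),g[v,250:260,2].mean().round()) for v in range(20,90,3)])
print('row150',[(u,g[150,u,0],g[150,u,2]) for u in list(range(130,230,4))+list(range(285,345,4))])
go(609.2,263.4,36,np.pi+.217)"
```

```text
time: 22.65
tool_pos: [608.4, 263.3, 47.5]
tcp_rot: [3.142, -0.0, -2.924]
contact_force: [-0.5, -0.4, -1.7]
grip_width: 13.7
finger_force: 30.0
col255 R/B [(20, np.float64(113.0), np.float64(107.0)), (23, np.float64(113.0), np.float64(108.0)), (26, np.float64(113.0), np.float64(108.0)), (29, np.float64(113.0), np.float64(108.0)), (32, np.float64(114.0), np.float64(108.0)), (35, np.float64(114.0), np.float64(108.0)), (38, np.float64(111.0), np.float64(106.0)), (41, np.float64(101.0), np.float64(96.0)), (44, np.float64(98.0), np.float64(93.0)), (47, np.float64(98.0), np.float64(93.0)), (50, np.float64(99.0), np.float64(93.0)), (53, np.float64(99.0), np.float64(94.0)), (56, np.float64(99.0), np.float64(93.0)), (59, np.float64(100.0), np.float64(94.0)), (62, np.float64(98.0), np.float64(93.0)), (65, np.float64(100.0), np.float64(95.0)), (68, np.float64(99.0), np.float64(95.0)), (71, np.float64(100.0), np.float64(95.0)), (74, np.float64(99.0), np.float64(94.0)), (77, np.float64(98.0), np.float64(94.0)), (80, np.float64(99.0), np.float64(94.0)), (83, np.float64(99.0), np.float64(95.0)), (8
[... 876 characters left out ...]
 np.int64(102), np.int64(97)), (222, np.int64(99), np.int64(96)), (226, np.int64(94), np.int64(87)), (285, np.int64(115), np.int64(112)), (289, np.int64(119), np.int64(113)), (293, np.int64(121), np.int64(112)), (297, np.int64(112), np.int64(107)), (301, np.int64(83), np.int64(41)), (305, np.int64(58), np.int64(34)), (309, np.int64(95), np.int64(44)), (313, np.int64(116), np.int64(50)), (317, np.int64(120), np.int64(66)), (321, np.int64(160), np.int64(140)), (325, np.int64(158), np.int64(139)), (329, np.int64(163), np.int64(142)), (333, np.int64(167), np.int64(147)), (337, np.int64(162), np.int64(140)), (341, np.int64(163), np.int64(142))]
dp [-0.0005 -0.0001  0.012 ] rot [0.    0.001 0.   ]
```

```bash
python3 -c "
from h import *
import pickle
c=pickle.load(open('l4.pkl','rb'));g=c['pixels'].astype(int)
print([(v,*g[v,245:265].mean(0).round().astype(int)) for v in range(0,20,1)])
a=.217;Rt=np.array([[np.cos(a),-np.sin(a)],[np.sin(a),np.cos(a)]])
f=lambda uv,z:((px2w(c,uv,z)[:,:2]-[562,189.5])@Rt).round(1).tolist()
print(f([(212.5,150),(299,150)],43.5),f([(307,150),(319,150)],20),f([(196,150),(137,150)],32), f([(255,0)],43.5),f([(255,0)],20))
print([(v,*g[v,150:170].mean(0).round().astype(int)) for v in range(60,170,4)])"
```

```text
[(0, np.int64(112), np.int64(108), np.int64(106)), (1, np.int64(112), np.int64(107), np.int64(105)), (2, np.int64(112), np.int64(107), np.int64(106)), (3, np.int64(111), np.int64(107), np.int64(105)), (4, np.int64(112), np.int64(107), np.int64(105)), (5, np.int64(111), np.int64(108), np.int64(105)), (6, np.int64(112), np.int64(107), np.int64(105)), (7, np.int64(112), np.int64(108), np.int64(106)), (8, np.int64(112), np.int64(108), np.int64(106)), (9, np.int64(112), np.int64(108), np.int64(106)), (10, np.int64(113), np.int64(109), np.int64(106)), (11, np.int64(113), np.int64(109), np.int64(107)), (12, np.int64(112), np.int64(108), np.int64(106)), (13, np.int64(113), np.int64(109), np.int64(107)), (14, np.int64(111), np.int64(108), np.int64(106)), (15, np.int64(112), np.int64(109), np.int64(107)), (16, np.int64(112), np.int64(109), np.int64(107)), (17, np.int64(112), np.int64(109), np.int64(107)), (18, np.int64(112), np.int64(109), np.int64(107)), (19, np.int64(112), np.int64(109), np.int64(107))]
[[10.7, 38.3], [10.6, 88.7]] [[13.6, 97.7], [13.6, 105.7]] [[12.2, 26.2], [12.2, -10.6]] 
[... 705 characters left out ...]
np.int64(92)), (116, np.int64(99), np.int64(94), np.int64(92)), (120, np.int64(98), np.int64(93), np.int64(91)), (124, np.int64(98), np.int64(94), np.int64(92)), (128, np.int64(98), np.int64(94), np.int64(92)), (132, np.int64(98), np.int64(93), np.int64(92)), (136, np.int64(98), np.int64(94), np.int64(92)), (140, np.int64(98), np.int64(94), np.int64(93)), (144, np.int64(99), np.int64(95), np.int64(93)), (148, np.int64(98), np.int64(94), np.int64(93)), (152, np.int64(98), np.int64(94), np.int64(93)), (156, np.int64(97), np.int64(93), np.int64(92)), (160, np.int64(98), np.int64(94), np.int64(93)), (164, np.int64(98), np.int64(93), np.int64(92)), (168, np.int64(98), np.int64(94), np.int64(92))]
```

```bash
python3 -c "
from h import *
c=cap('wrist')
T=np.eye(4);T[:3,:3]=R.from_euler('xyz',[3.141,0,3.131]).as_matrix();T[:3,3]=(570.4,-193.8,218.7);c['P']=T@c['T_tool_cam']
im=cv2.imread('pics/long.png').astype(int)
print([(v,im[v,240:268].mean().round()) for v in range(66,80)],[(v,im[v,232:240].mean().round()) for v in range(212,230)])
print(px2w(c,[(252,73),(252,222),(230,150),(276,150)],52).round(1))"
```

```text
[(66, np.float64(159.0)), (67, np.float64(158.0)), (68, np.float64(157.0)), (69, np.float64(157.0)), (70, np.float64(156.0)), (71, np.float64(147.0)), (72, np.float64(125.0)), (73, np.float64(99.0)), (74, np.float64(90.0)), (75, np.float64(90.0)), (76, np.float64(90.0)), (77, np.float64(91.0)), (78, np.float64(91.0)), (79, np.float64(91.0))] [(212, np.float64(87.0)), (213, np.float64(86.0)), (214, np.float64(87.0)), (215, np.float64(86.0)), (216, np.float64(86.0)), (217, np.float64(85.0)), (218, np.float64(87.0)), (219, np.float64(86.0)), (220, np.float64(87.0)), (221, np.float64(91.0)), (222, np.float64(113.0)), (223, np.float64(149.0)), (224, np.float64(175.0)), (225, np.float64(181.0)), (226, np.float64(181.0)), (227, np.float64(180.0)), (228, np.float64(181.0)), (229, np.float64(181.0))]
[[ 457.2 -195.    52. ]
 [ 630.5 -197.3   52. ]
 [ 540.4 -221.7   52. ]
 [ 541.  -168.1   52. ]]
```

```bash
python3 -m pendant '{"dp":[[0,0,0.003],[0,0,0.006],[0,0,0.009],[0,0,0.011],[0,0,0.0115],[0,0,0.0115]],"rotation":[[0,0,0],[0,0,0],[0,0,0],[0,0,0],[0,0,0],[0,0,0]]}'
```

```text
time: 23.5
tool_pos: [608.3, 263.2, 36.6]
tcp_rot: [3.142, 0.0, -2.924]
contact_force: [-3.2, -1.5, 6.2]
grip_width: 13.9
finger_force: 30.0
```

The long box is seated in the tray. I release it and move to view the L box.

```bash
python3 -m pendant '{"dp":[[0,0,0],[0,0,0],[0,0,-0.02],[0,0,-0.06],[0,0,-0.11],[0.02,-0.035,-0.14],[0.05,-0.08,-0.16],[0.08,-0.13,-0.16]],"rotation":[[0,0,0],[0,0,0],[0,0,0],[0,0,0],[0,0,0],[0,0,0.04],[0,0,0.08],[0,0,0.12]]}' 0.04
python3 -c "
from h import *
go(455,-135,200,np.pi-.013)"
```

```text
time: 24.5
tool_pos: [558.7, 118.1, 197.7]
tcp_rot: [-3.142, 0.004, -3.045]
contact_force: [-0.1, -1.2, 0.1]
grip_width: 39.9
finger_force: 0.0
dp [ 0.1277 -0.2419 -0.0028] rot [0.    0.004 0.11 ]
```

```bash
python3 -m pendant '{"dp":[[0.02,-0.04,0],[0.045,-0.085,0],[0.07,-0.13,0],[0.095,-0.18,0],[0.12,-0.225,0],[0.128,-0.24,0],[0.128,-0.24,0],[0.128,-0.24,0]],"rotation":[[0,0,0.02],[0,0,0.05],[0,0,0.08],[0,0,0.1],[0,0,0.11],[0,0,0.11],[0,0,0.11],[0,0,0.11]]}'
python3 -c "
from h import *
c=cap('wrist'); save(c['pixels'],'L')
p=(485,-134.5,50); uv=w2px(c,p)[0]; print(uv.round())
q=bar(c,uv,50)
g=cv2.cvtColor(c['pixels'],cv2.COLOR_RGB2GRAY).astype(int)
# lid extents through L: far edge of arm rows
for x,y in((485,-108),(485,-80),(485,-222),(455,-135),(455,-195),(510,-135),(570,-195),(545,-170),(545,-222)): print((x,y),w2px(c,(x,y,26))[0].round().tolist())
v=int(w2px(c,(466,-195,26))[0][1]); print(v,[(u,g[v,u]) for u in range(140,360,4)])
go(485,-134.5,30,np.pi-.013)"
```

```text
time: 25.5
tool_pos: [454.7, -131.2, 195.9]
tcp_rot: [3.141, 0.0, 3.13]
contact_force: [0.3, 0.5, 0.1]
grip_width: 39.8
finger_force: 0.0
[252. 205.]
bar [ 482.2 -131.4] angle -0.008 len [14.5 32.2] 347
(485, -108) [273.0, 198.0]
(485, -80) [296.0, 198.0]
(485, -222) [181.0, 199.0]
(455, -135) [251.0, 175.0]
(455, -195) [201.0, 175.0]
(510, -135) [252.0, 218.0]
(570, -195) [207.0, 261.0]
(545, -170) [225.0, 243.0]
(545, -222) [185.0, 244.0]
184 [(140, np.int64(166)), (144, np.int64(163)), (148, np.int64(164)), (152, np.int64(167)), (156, np.int64(168)), (160, np.int64(166)), (164, np.int64(167)), (168, np.int64(167)), (172, np.int64(167)), (176, np.int64(164)), (180, np.int64(145)), (184, np.int64(86)), (188, np.int64(87)), (192, np.int64(79)), (196, np.int64(77)), (200, np.int64(80)), (204, np.int64(81)), (208, np.int64(79)), (212, np.int64(77)), (216, np.int64(77)), (220, np.int64(80)), (224, np.int64(74)), (228, np.int64(77)), (232, np.int64(76)), (236, np.int64(72)), (240, np.int64(67)), (244, np.int64(66)), (248, np.int64(65)), (252, np.int64(95)), (256, np.int64(101)), (260, np.int64(68)), (264, np.int64(76)), (268, np.int64(75)), (272, np.int64(71)), (276, np.int64(93)), (280, np.int64(105)), (284, np.int64(107)), (288, np.int64(116)), (292, np.int64(142)), (296, np.int64(160)), (300, np.int64(166)), (304, np.int64(167)), (308, np.int64(163)), (312, np.int64(168)), (316, np.int64(167)), (320, np.int64(163)), (324, np.int64(169)), (328, np.int64(168)), (332, np.int64(163)), (336, np.int64(162)), (340, np.int64(165)), (344, np.int64(164)), (348, np.int64(164)), (352, np.int64(163)), (356, np.int64(162))]
dp [-0.0303 -0.0032  0.1658] rot [0.    0.    0.002]
```

```bash
python3 -m pendant '{"dp":[[-0.01,0,0.04],[-0.02,0,0.09],[-0.029,-0.0005,0.12],[-0.029,-0.0005,0.145],[-0.029,-0.0005,0.16],[-0.029,-0.0005,0.166],[-0.029,-0.0005,0.166]],"rotation":[[0,0,0.002],[0,0,0.002],[0,0,0.002],[0,0,0.002],[0,0,0.002],[0,0,0.002],[0,0,0.002]]}'
python3 -m pendant '{"dp":[[0,0,0],[0,0,0],[0,0,0],[0,0,-0.006],[0,0,-0.02],[0,0,-0.05],[0,0,-0.09],[0,0,-0.1]],"rotation":[[0,0,0],[0,0,0],[0,0,0],[0,0,0],[0,0,0],[0,0,0],[0,0,0],[0,0,0]]}' 0
python3 -c "
from h import *
print(get_obs()['moment'])
go(501.5,176.2,130,np.pi+.217)"
```

```text
time: 26.42
tool_pos: [483.5, -132.9, 30.2]
tcp_rot: [-3.142, 0.001, 3.127]
contact_force: [-0.3, -0.0, 0.4]
grip_width: 40.3
finger_force: 0.0
time: 27.42
tool_pos: [484.5, -133.7, 133.1]
tcp_rot: [-3.139, 0.005, 3.127]
contact_force: [0.5, 0.2, -1.8]
grip_width: 13.8
finger_force: 30.0
[ 0.14423314 -0.00176676 -0.03037645]
dp [-0.0124  0.3101  0.0025] rot [-0.003  0.005 -0.232]
```

```bash
python3 -m pendant '{"dp":[[0,0.025,0],[-0.002,0.07,0],[-0.004,0.12,0],[-0.006,0.17,0],[-0.008,0.22,0],[-0.01,0.265,0],[-0.012,0.295,0],[-0.0125,0.31,0]],"rotation":[[0,0,-0.02],[0,0,-0.05],[0,0,-0.08],[0,0,-0.12],[0,0,-0.16],[0,0,-0.19],[0,0,-0.22],[0,0,-0.232]]}'
python3 -m pendant '{"dp":[[0,0,0.02],[0,0,0.04],[0,0,0.05],[0,0,0.05]],"rotation":[[0,0,0],[0,0,0],[0,0,0],[0,0,0]]}'
python3 -c "
from h import *
c=cap('wrist');d=cap('top');save(c['pixels'],'L2',(80,20,480,260),2)
go(501.5,176.2,48,np.pi+.217);print(get_obs()['tool_pos'])"
```

```text
time: 28.42
tool_pos: [499.7, 178.0, 129.5]
tcp_rot: [3.141, -0.001, -2.922]
contact_force: [0.5, 0.2, -1.7]
grip_width: 13.8
finger_force: 30.0
time: 28.92
tool_pos: [499.9, 176.1, 79.4]
tcp_rot: [3.142, -0.002, -2.925]
contact_force: [0.1, -0.1, -1.9]
grip_width: 13.8
finger_force: 30.0
dp [-0.0007 -0.0004  0.0324] rot [-0.     0.001 -0.   ]
[500.69161399 176.43313363  80.43937874]
```

View pics/L2.png

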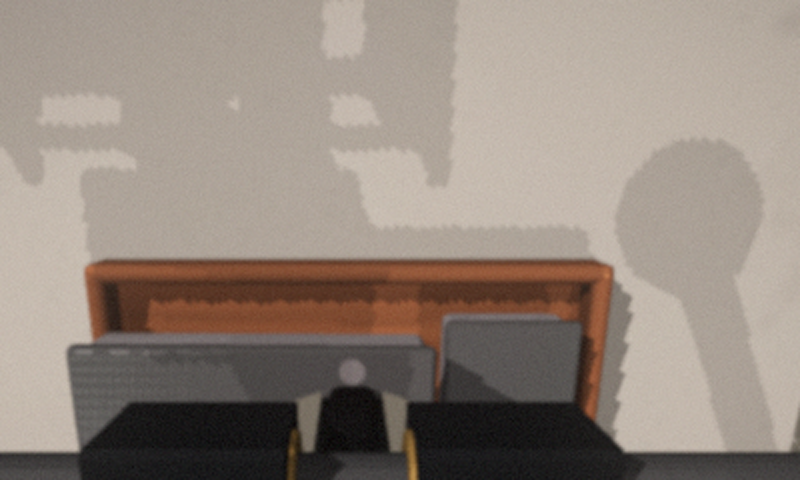

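The crop shows the L box's near lid edge at row 346, columns 68–436. The seated long box's near edge is at row 320, columns 443–582, and the tray's near outer rim is at row 262, columns 88–613. I convert these to the tray frame.

```bash
python3 -c "
from h import *
c=cap('wrist');a=.217;Rt=np.array([[np.cos(a),-np.sin(a)],[np.sin(a),np.cos(a)]])
f=lambda p,z:((px2w(c,np.array(p)/2+[80,20]-.25,z)[:,:2]-[562,189.5])@Rt).round(1).tolist()
print('rim',f([(88,264),(613,264),(350,281)],20)); print('long',f([(443,320),(582,320)],32)); print('L',f([(68,346),(436,346)],76.4))
print('tcp',(tool()[:2,3]-[562,189.5])@Rt)"
```

```text
rim [[-104.5, -101.7], [-104.6, 104.6], [-97.8, 1.2]]
long [[-84.8, 36.7], [-84.8, 89.8]]
L [[-87.2, -84.3], [-87.3, 27.5]]
tcp [-62.53469029   0.5079722 ]
```

Gaps are balanced at about 9 mm on both sides. I lower the L box.

```bash
python3 -m pendant '{"dp":[[0,0,0.008],[0,0,0.018],[0,0,0.026],[0,0,0.032],[0,0,0.037],[0,0,0.040],[0,0,0.04],[0,0,0.04]],"rotation":[[0,0,0],[0,0,0],[0,0,0],[0,0,0],[0,0,0],[0,0,0],[0,0,0],[0,0,0]]}'
python3 -m pendant '{"dp":[[0,0,0.001],[0,0,0.002],[0,0,0.003],[0,0,0.0035],[0,0,0.0035]],"rotation":[[0,0,0],[0,0,0],[0,0,0],[0,0,0],[0,0,0]]}'
```

```text
time: 30.08
tool_pos: [500.5, 176.7, 40.2]
tcp_rot: [3.142, 0.001, -2.924]
contact_force: [0.1, -0.2, -0.5]
grip_width: 13.9
finger_force: 30.0
time: 30.7
tool_pos: [500.3, 176.7, 36.4]
tcp_rot: [3.142, 0.0, -2.924]
contact_force: [0.1, 0.2, -1.1]
grip_width: 13.9
finger_force: 30.0
```

```bash
python3 -m pendant '{"dp":[[0,0,0.0005],[0,0,0.001],[0,0,0.001]],"rotation":[[0,0,0],[0,0,0],[0,0,0]]}'
```

```text
time: 31.08
tool_pos: [500.3, 176.7, 36.3]
tcp_rot: [3.142, 0.001, -2.924]
contact_force: [-3.4, -0.7, 7.9]
grip_width: 13.8
finger_force: 30.0
```

Contact is firm now. I release, rise and back off toward the robot side to check the result.

```bash
python3 -m pendant '{"dp":[[0,0,0],[0,0,0],[0,0,-0.02],[0,0,-0.06],[0,0,-0.11],[0,0,-0.17],[0,0,-0.22],[0,0,-0.25]],"rotation":[[0,0,0],[0,0,0],[0,0,0],[0,0,0],[0,0,0],[0,0,0],[0,0,0],[0,0,0]]}' 0.04
python3 -m pendant '{"dp":[[0,-0.05,0],[0,-0.1,0],[0,-0.15,0],[0,-0.2,0],[0,-0.2,0]],"rotation":[[0,0,0],[0,0,0],[0,0,0],[0,0,0],[0,0,0]]}'
python3 - <<'E'
from h import *
c=cap('wrist'); a=.217;Rt=np.array([[np.cos(a),-np.sin(a)],[np.sin(a),np.cos(a)]])
# rectified view of tray at lid height z=32, 1 px = 1 mm, gray-vs-wood mask
for n in('wrist','top'):
    c=cap(n); xs=np.arange(-110,111); X,Y=np.meshgrid(xs,xs,indexing='ij')
    W=np.c_[np.c_[X.ravel(),Y.ravel()]@Rt.T+[562,189.5],np.full(X.size,32.)]
    m=w2px(c,W).astype(np.float32).reshape(221,221,2); im=cv2.remap(c['pixels'],m[...,0],m[...,1],cv2.INTER_LINEAR).astype(int)
    ok=(m[...,0]>0)&(m[...,0]<511)&(m[...,1]>0)&(m[...,1]<383)
    print(n,ok.mean())
    for i in range(220,-1,-9): print(''.join(' ' if not ok[i,j] else 'w' if im[i,j,0]-im[i,j,2]>28 else '#' if im[i,j].mean()<45 else 'b' if im[i,j].mean()<130 else '.' for j in range(220,-1,-4)))
E
```

```text
time: 32.08
tool_pos: [500.8, 176.8, 288.2]
tcp_rot: [3.142, 0.004, -2.924]
contact_force: [0.4, 1.1, -0.1]
grip_width: 40.1
finger_force: 0.0
time: 32.7
tool_pos: [543.7, -21.8, 284.8]
tcp_rot: [-3.141, -0.001, -2.929]
contact_force: [-0.5, -0.1, -0.7]
grip_width: 39.8
finger_force: 0.0
wrist 1.0
b############################################wwwbbbbbbbb
b############################################wwwbbbbbbbb
#############################################wwwbbbbbbbb
bb############################################wwwbbbbbbb
bbb############################################wwb##bbbb
...bw##########################################wwwwwbbbb
...bwbbbb#######################################wwwbbbbb
...bwbbbbbbb########################################bbbb
...bwbbbbbbbbbb#####################################bbbb
...bwbbbbbbbbbbbbbbb#bbbbbbbbbbbbbb############wwww#wwww
...bwwbbbbbbbbbbbbbb#bbbbbbbbbbbbbb#bbbbbbbbbbbbbbwwwwww
...bwbbbbbbbbbbbbbbb#bbbbbbbbbbbbbb#bbbbbbbbbbbbbbbwwwww
...bwbbbbbbbbbbbbbbb#bbbbbbbbbbbbbb#bbbbbbbbbbbbbbbwwwwb
...bwbbbbbbbbbbbbbbb#bbbbbbbbbbbbbb#bbbbbbbbbbbbbbbwwwww
...
[... 1356 characters left out ...]
bbbbbbbbbb######
bbbww#bbbbbbbbbbbbb###bbbbbbbbbbbbb##bbbbbbbbbbbbb######
bbbww#bbbbbbbbbbbbbb#bbbbbbbbbbbbb###bbbbbbbbbbbbb######
bbbww#bbbbbbbbbbbbb###bbbbbbb#bbb####bbbbbbbbbbbbb######
bbbww#bbbbbbbbbbbbb#www##############bbbbbbbbbbbbb######
bbbww#bbbbbbbbbbbbb########bbbbbbbbbbbbbbbbbbbbbbb####bb
bbbww#bbbbbbbbbbbbb###########bbbbbbbbbbbbbbbbbbbb###bbb
bbbww#bbbbbbbbbbbbb###b#######bbbbbbbbbbbbbbbbbbbbb#bbbb
bbbww#bbbbbbbbbbbbb##bbbb#####bbbbbbbbbbbbbbbbbbbbbbbbbb
bbbwwwbbbbbbbbbbbbbwwbbbbbbbbbbbbbbbbbbbbbbbbbbbb##bbbbb
bbbwwwwwwwwwwwwbbwwwwwbbbbbbbbbbbbbbbbbbbbbbbbb######bbb
bbbwwwwwwwwwwwwwwwwwwwwwwwwwwwwwwwwwwwwwwwwwww#########b
bbbbwwwwwwwwwwwwwwwwwwwwwwwwwwwwwwwwwwwwwwwwwwb#######bb
```

All four boxes lie inside the rim with clear gaps between them, and the gripper is clear. I hand the job in.

```bash
python3 -c "
from plant import workorder
print(workorder.close_job())"
```

```text
the job is handed in; nothing more can be done
None
```

All four snack boxes are packed flat inside the tray with nothing tipped or dropped, the mug, salt shaker and timer were never touched, and the job was handed in at about 33 s of the 90 s allowed; the hand-in returned no verdict.

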